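# Refit the perforated shelf in the drained water bath

## Task

Put the perforated metal shelf with the blue handle back into the empty water bath: it is longer than the opening between the two end lips, so tilt it to get it in past the lips, then keep hold of it until it lies flat on the two inner side ledges, and let go. Leave the green tub lid with the black handle where it lies on the bench.

Things in the scene. Friction and masses are not known exactly. Their poses are not given: they have to be found in the camera images.
- shelf: Loose silver perforated metal plate, 120 (x) x 200 (y, long way) x 5 mm, 0.25-0.4 kg, flat on the bench at first. Origin: centre of its underside, z up. Over its centre a blue handle bar on two thin posts (8 mm, at x = +-22): 60 mm long in x, 14 thick in y, from 45 to 75 mm above the origin. Pinch it across the 14 mm, along y. Either end may go in first.
- bath: Fixed empty metal basin, white outside. Origin: centre of its underside on the bench; y the long way, z up. Inside 144 (x) x 238 mm (y), walls 8 mm, rim at z = 126. At each y end a flat lip reaches 25 mm in from the wall over the full width, z = 120 to 126: the opening is only 188 mm in y. On its +x side a blue control housing, 50 mm deep, 95 high.
- shelf_home (a point): Point in the bath, 60 mm above its origin, same axes: the height of the tops of the two ledges that run the whole length of the long (x) walls, each 30 mm wide, 84 mm gap between. 60 mm of free height from ledges to lips. The shelf is home flat on both ledges, its origin at this point, its y along this y (either way round).
- tub_lid: Loose green plastic tub lid beside the shelf on the bench (the two may change places): 125 (x) x 190 (y) x 16 mm, with a black handle bar of the same size and height as the shelf's. Origin: centre of its underside, z up. Not to be moved.

How it is judged:
On the way:
1. the shelf, still held in the fingers, is inside the bath below the lips, lying flat (within 10 degrees) and no more than 15 mm above the ledges (z of shelf in the frame of bath between 0.05 and 0.075 m and horizontal distance between shelf and bath below 0.025 m and angle between shelf's own z axis and vertical below 0.175 rad and contact force between the fingers and shelf above 0.5 N).
At the end, for the whole second after the job is handed in: The shelf rests flat (within 4 degrees) on both ledges inside the bath, underside within 5 mm of ledge height, centre within 25 mm of the bath's centre, long way within 10 degrees of the bath's, at rest and let go; the green tub lid is within 30 mm of where it began (z of shelf in the frame of bath between 0.055 and 0.066 m and horizontal distance between shelf and bath below 0.025 m and angle between shelf's own z axis and vertical below 0.07 rad and angle between the y axis of shelf and the y axis of bath, either way round below 0.175 rad and linear speed of shelf below 0.02 m/s and distance of tub_lid from where it was at the start of the episode below 0.03 m); the robot touches nothing.
It fails at once if the green tub lid is moved more than 30 mm (distance of tub_lid from where it was at the start of the episode above 0.03 m).
It also fails if it takes over 42 s, if anything falls off the work surface, if the arm or the gripper's body presses on something with over 40 N, if the wrist force passes 120 N, or if a joint passes its speed limit or range.

## Robot

A 6-joint arm with a two-finger parallel gripper is mounted at the origin on the work surface. World frame = base frame: x ahead of the robot, y to its left, z up, the work surface at z = 0. Lengths are in m, angles in rad, forces in N, time in s.
With the tool pointing down it reaches from about 0.275 to 0.975 m from the base axis. Payload 8.4 kg.
Tool frame: the origin (TCP) lies midway between the tips of the shut fingers; the grasp point (between the pads) lies 19 mm behind it; z points along the fingers, y is the line along which they close (so a half turn about z gives the same grasp; the last joint's range is limited). The gripper opens to 92 mm and grips with 3 to 60 N. Pads are 20 mm wide; open, the fingers measure 128 mm over their backs; the gripper's body (75 mm by 189 mm) begins 69 mm behind the grasp point.
Start: joints at [-1.146, 0.353, 1.633, -0, 1.155, -0.002], TCP at [0.259, -0.569, 0.215] pointing down, gripper open.
Joint ranges: [-2.63, 2.63], [-0.92, 2.1], [0.06, 2.66], [-1.3, 4.44], [0, 2.69], [-3.02, 3.02]. Speed limits (rad/s): [2.22, 2.22, 2.79, 3.14, 3.14, 3.14].

## Interface

Orientations are given as a rotation vector (axis times angle).
In Python, from rig import ctrl, eyes, order gives the robot as it stands.
- The arm moves only by the tool send_rows, never from a script. Its argument "commands" is one flat list of numbers, 5 for each row, row after row: the finger opening in mm, from 0 to 91.9, then the shift along the tool's x, y, z in mm, then the turn about the tool's z in rad. A call has 1 to 20 rows; each row shifts and turns the commanded pose from where the row before left it, along the tool's axes as they then stand; what a row does not reach is not made up. A row lasts 1/12 s, in which the tool goes at most 41.7 mm and 7.16 degrees, less where a joint would pass 70% of its speed; a pose out of reach is approached as far as the arm can. A call with a gripper value outside its range is refused whole. The fingers move at their own pace and stop on an object; "squeeze" is the grip in N (left out, the last holds). Time passes only in rows, so rows that do not move let the fingers close. It gives the time, the measured TCP pose, the force, the opening and the grip force at its end, in the units of the state.
- ctrl.sense(): the state, without advancing time (a new reading comes with each control period).
- eyes.camera(name): name is "scene" or "top" or "wrist"; returns a dict with "image" (480x640x3 uint8, red, green, blue), "vfov" (degrees; the focal length in pixels is half the picture's height over the tangent of half this angle, whatever the lens; pixels are square), "cx", "cy" (the principal point, pixels), "rvec" (rotation vector, rad) and "tvec" (3), from world to camera coordinates, as OpenCV has them. Camera axes: x right, y down, z forward; pixel columns grow to the right and rows downward; lengths in m; the calibration is good to about 2 mm. A picture is of the moment at which its call begins. There is no depth.
- order.finish_job(): hands the job in; it is judged then, once.
The state is a dict: "time": time; "q": joint angles; "qd": joint speeds; "tau": joint torques, N m; "ee_pos": TCP position; "tcp_rot": TCP orientation; "force": force on the tool from outside, world axes, zero at the start; "moment": the same for the moment, N m; "grip_width": opening from 0.0 (shut) to 1.0 (fully open); "finger_force": force on a finger pad.
Only numpy, scipy, OpenCV 4.12 (cv2) and the standard library are available. Lean on these libraries where they do the work, as an engineer would, in place of code of your own. Each camera call takes 0.05 s, during which the arm holds its last target. There are 200 camera calls.

## Working session

There is one attempt and no reset: what is moved stays moved. The work goes in short steps, Python scripts to look and compute and a tool call to move; the robot and the scene stay as the last step left them, time stands still between calls to the robot, and variables do not carry over. Pictures are saved under pics/ and viewed, at most 11 in all, crops included, and the job is handed in when it is done.

Besides the shell and the picture viewer there is one more tool, called after ">>>" as a command line: name --argument value ..., lists and objects as JSON in quotes. send_rows: Moves the arm, as the interface text tells. Its arguments: {"type":"object","properties":{"commands":{"type":"array"},"squeeze":{"type":"number"}},"required":["commands"]}

```bash
mkdir -p pics
cat > h.py <<'E'
import numpy as np, cv2
from rig import ctrl, eyes, order
def cam(n):
    c=eyes.camera(n); im=c["image"]; f=im.shape[0]/2/np.tan(np.radians(c["vfov"])/2)
    R=cv2.Rodrigues(np.array(c["rvec"],float))[0]; t=np.array(c["tvec"],float)
    K=np.array([[f,0,c["cx"]],[0,f,c["cy"]],[0,0,1]])
    return im,K,R,t
def ray(C,uv,z):
    im,K,R,t=C; uv=np.atleast_2d(uv).astype(float)
    d=np.c_[uv,np.ones(len(uv))]@np.linalg.inv(K).T@R
    o=-R.T@t
    return o+d*((z-o[2])/d[:,2])[:,None]
def save(C,n): cv2.imwrite("pics/"+n+".png",C[0][:,:,::-1])
E
python3 - <<'E'
from h import *
for n in("top","scene"):
    C=cam(n); save(C,n+"0"); print(n,-C[2].T@C[3],C[1][0,0])
s=ctrl.sense(); print(s["ee_pos"],s["tcp_rot"],s["grip_width"])
E
```

```text
top [ 0.43567802 -0.04246931  0.72837291] 441.2341528292357
scene [ 0.8721483  -0.2791968   0.61670345] 481.8567185530226
[ 0.25855747 -0.56853255  0.21393867] [-3.06916350e+00 -6.65057702e-01  3.86111457e-04] 1.0019500364717338
```

View pics/top0.png

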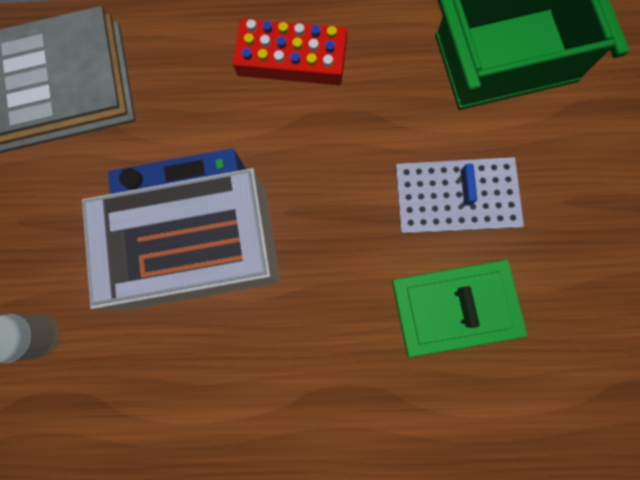

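View pics/scene0.png

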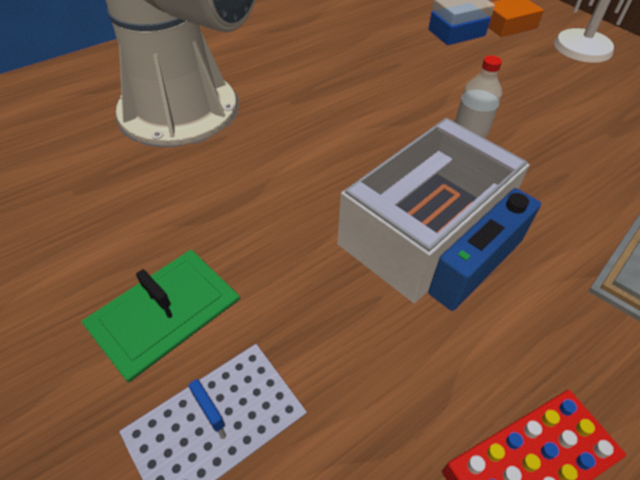

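Top view: shelf about (460,195), with its handle at (470,184). Lid about (460,308). Bath rim corners near (83,201), (253,170), (271,277), (91,307). The scene view agrees.

Run:
```python
from h import *
C=cam("top"); im=C[0]; hsv=cv2.cvtColor(im,cv2.COLOR_RGB2HSV)
m=((hsv[...,1]<75)&(hsv[...,2]>100)).astype(np.uint8)
def info(name,win,z,close):
    w=np.zeros_like(m); x0,y0,x1,y1=win; w[y0:y1,x0:x1]=m[y0:y1,x0:x1]
    w=cv2.morphologyEx(w,cv2.MORPH_CLOSE,np.ones((close,close)))
    c=max(cv2.findContours(w,0,2)[0],key=cv2.contourArea)
    h=cv2.convexHull(c); P=ray(C,h[:,0],z)[:,:2].astype(np.float32)*1000
    a=cv2.approxPolyDP(h,8,True)[:,0]; Q=ray(C,a,z)[:,:2]*1000
    print(name,cv2.minAreaRect(P)); print(a.tolist(),Q.round(1).tolist())
info("shelf",(380,140,540,250),.005,9)
info("bath",(70,140,290,320),.126,3)
b=((hsv[...,0]>100)&(hsv[...,0]<130)&(hsv[...,1]>140)&(hsv[...,2]>60)).astype(np.uint8)
b[:,:390]=0;b[:,540:]=0;b[:145]=0;b[240:]=0
c=max(cv2.findContours(b,0,2)[0],key=cv2.contourArea); r=cv2.minAreaRect(c)
print("handle",r,cv2.minAreaRect(ray(C,c[:,0],.075)[:,:2].astype(np.float32)*1000))
T=cv2.Rodrigues(ctrl.sense()["tcp_rot"])[0]; print(T.round(3))
```

```text
shelf ((632.129638671875, -255.28799438476562), (122.49830627441406, 202.08160400390625), 0.8229281306266785)
[[515, 158], [523, 226], [401, 232], [397, 163]] [[691.5, -355.2], [574.0, -355.5], [571.2, -156.1], [691.2, -156.7]]
bath ((553.628173828125, 181.23741149902344), (161.19493103027344, 253.76898193359375), 8.40807819366455)
[[253, 168], [269, 277], [90, 308], [82, 199]] [[649.7, 68.3], [492.2, 46.5], [457.4, 294.8], [613.4, 316.9]]
handle ((469.9794616699219, 183.05479431152344), (38.10525894165039, 9.264604568481445), 83.9909896850586) ((630.1387329101562, -253.6044464111328), (59.941375732421875, 13.8451566696167), 0.706234335899353)
[[ 0.91   0.414 -0.   ]
 [ 0.414 -0.91   0.001]
 [ 0.    -0.001 -1.   ]]
```

>>> send_rows --commands '[91, 0, 0, 0, -0.1155, 91, 0, 0, 0, -0.1155, 91, 0, 0, 0, -0.1155, 91, 0, 0, 0, -0.1155, 91, 0, 0, 0, -0.1155, 91, 0, 0, 0, -0.1155, 91, 0, 0, 0, -0.1155, 91, 0, 0, 0, -0.1155, 91, 0, 0, 0, -0.1155, 91, 0, 0, 0, -0.1155]' --squeeze 15

```text
time: 0.98
ee_pos: [0.2586, -0.5687, 0.2143]
tcp_rot: [-2.202, -2.239, -0.0]
force: [-0.6, 0.2, 0.3]
grip_width: 0.989
finger_force: 0.0
```

>>> send_rows --commands '[91, 22.1, 26.8, 0, 0, 91, 22.1, 26.8, 0, 0, 91, 22.1, 26.8, 0, 0, 91, 22.1, 26.8, 0, 0, 91, 22.1, 26.8, 0, 0, 91, 22.1, 26.8, 0, 0, 91, 22.1, 26.8, 0, 0, 91, 22.1, 26.8, 0, 0, 91, 22.1, 26.8, 0, 0, 91, 22.1, 26.8, 0, 0, 91, 22.1, 26.8, 0, 0, 91, 22.1, 26.8, 0, 0, 91, 22.1, 26.8, 0, 0, 91, 22.1, 26.8, 0, 0, 91, 0, 0, 0, 0, 91, 0, 0, 0, 0]'

```text
time: 2.32
ee_pos: [0.6313, -0.254, 0.2139]
tcp_rot: [-2.206, -2.236, 0.001]
force: [-0.0, -0.3, -0.2]
grip_width: 0.993
finger_force: 0.0
```

```bash
cat >> h.py <<'E'
def st():
    s=ctrl.sense(); T=cv2.Rodrigues(np.array(s["tcp_rot"],float))[0]
    print("t",round(s["time"],2),"tcp",(np.array(s["ee_pos"])*1000).round(1),"x-ang",np.degrees(np.arctan2(T[1,0],T[0,0])).round(2),"z",T[:,2].round(3),"F",np.round(s["force"],1),"M",np.round(s["moment"],2),"w",round(s["grip_width"]*91.9,1),"ff",np.round(s["finger_force"],1),"q",np.round(s["q"],2))
    return s,T
E
python3 - <<'E'
from h import *
st()
C=cam("wrist"); save(C,"w1")
hsv=cv2.cvtColor(C[0],cv2.COLOR_RGB2HSV)
b=((hsv[...,0]>100)&(hsv[...,0]<130)&(hsv[...,1]>140)&(hsv[...,2]>60)).astype(np.uint8)
c=max(cv2.findContours(b,0,2)[0],key=cv2.contourArea)
print(cv2.boundingRect(c),cv2.minAreaRect(ray(C,c[:,0],.075)[:,:2].astype(np.float32)*1000))
E
```

```text
t 2.32 tcp [ 631.3 -254.   213.9] x-ang 90.79 z [-0.001  0.    -1.   ] F [-0.  -0.3 -0.2] M [-0.04 -0.04  0.06] w 91.2 ff 0.0 q [-0.38  0.44  1.5  -0.    1.2  -0.4 ]
(288, 220, 66, 13) ((632.515380859375, -253.70455932617188), (55.66648864746094, 10.597006797790527), 0.7382954955101013)
```

View pics/w1.png

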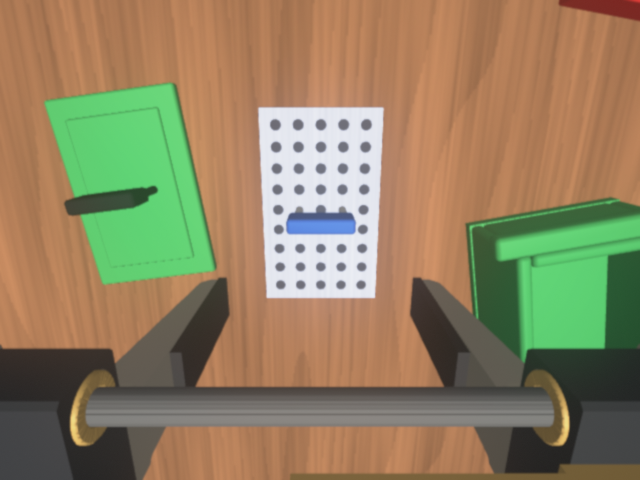

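Shelf handle (blue) at (321,223), centred between the fingers. The lid is clear on the left. A green tub on the right has its bar end near (500,250), so I'll check its clearance from the gripper body.

Run:
```python
from h import *
A=cam("top");B=cam("wrist")
P=lambda C:C[1]@np.c_[C[2],C[3]]
for a,b in(((472,86),(503,248)),((460,107),(478,330))):
    X=cv2.triangulatePoints(P(A),P(B),np.array(a,float).reshape(2,1),np.array(b,float).reshape(2,1)); print((X[:3]/X[3]).ravel())
print(ray(A,[(460,107),(437,38)],0),ray(B,[(468,225)],.1))
for z in(.05,.1,.15): print(z,ray(A,[(472,86)],z),ray(B,[(503,248)],z))
```

```text
[ 0.83378627 -0.30073873 -0.00902304]
[ 0.58324716 -0.13133107  0.44952219]
[[ 0.79069519 -0.27304333  0.        ]
 [ 0.92613187 -0.24351832  0.        ]] [[ 0.74639928 -0.24668585  0.1       ]]
0.05 [[ 0.802275   -0.27978887  0.05      ]] [[ 0.80270431 -0.28178639  0.05      ]]
0.1 [[ 0.77525469 -0.26229705  0.1       ]] [[ 0.7767283  -0.26537009  0.1       ]]
0.15 [[ 0.74823437 -0.24480523  0.15      ]] [[ 0.7507523 -0.2489538  0.15     ]]
```

>>> send_rows --commands '[91, 0, 0, 30, 0, 91, 0, 0, 30, 0, 91, 0, 0, 30, 0, 91, 0, 0, 30, 0, 91, 0, 0, 25, 0, 91, 0, 0, 15, 0, 91, 0, 0, 8, 0, 91, 0, 0, 5, 0, 91, 0, 0, 0, 0, 55, 0, 0, 0, 0, 55, 0, 0, 0, 0, 55, 0, 0, 0, 0, 55, 0, 0, 0, 0, 55, 0, 0, 0, 0, 55, 0, 0, 0, 0, 55, 0, 0, 0, 0]' --squeeze 15

```text
time: 3.8
ee_pos: [0.6312, -0.2556, 0.0424]
tcp_rot: [2.208, 2.233, 0.001]
force: [0.1, 0.4, 5.9]
grip_width: 0.654
finger_force: 15.0
```

```bash
python3 -c "
from h import *
st()"
```

```text
t 3.8 tcp [ 631.2 -255.6   42.4] x-ang 90.64 z [ 0.001 -0.    -1.   ] F [0.1 0.4 5.9] M [ 0.03 -0.16  0.01] w 60.1 ff 15.0 q [-0.39  0.62  1.62  0.    0.9  -0.4 ]
```

>>> send_rows --commands '[55, 0, 0, -10, 0, 55, 0, 0, -20, 0, 55, 0, 0, -25, 0, 55, 0, 0, -25, 0, 55, 0, 0, -25, 0, 55, 0, 0, -25, 0, 55, 0, 0, -25, 0, 55, 0, 0, -20, 0, 55, 0, 0, -10, 0, 55, 0, 0, 0, 0, 55, 0, 0, 0, 0]'

```text
time: 4.72
ee_pos: [0.6301, -0.2553, 0.2261]
tcp_rot: [-2.209, -2.233, 0.0]
force: [-0.1, 0.8, -3.3]
grip_width: 0.652
finger_force: 15.0
```

Run:
```python
from h import *
st()
C=cam("scene"); save(C,"s1")
```

```text
t 4.72 tcp [ 630.1 -255.3  226.1] x-ang 90.63 z [-0.001  0.    -1.   ] F [-0.1  0.8 -3.3] M [-0.02 -0.05 -0.02] w 59.9 ff 15.0 q [-0.39  0.43  1.49 -0.    1.22 -0.4 ]
```

View pics/s1.png

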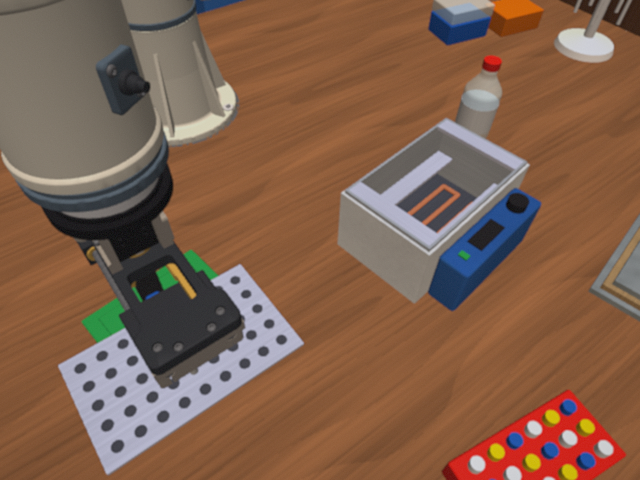

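Shelf is held level, with its underside at about 184 mm. I'm turning it to the bath's yaw and carrying it to about 10 mm short of the bath's centre along y.

>>> send_rows --commands '[55, 0, 0, 0, -0.066, 55, 0, 0, 0, -0.066]'

```text
time: 4.93
ee_pos: [0.6294, -0.255, 0.2242]
tcp_rot: [-2.051, -2.375, 0.002]
force: [-0.0, 0.8, -2.7]
grip_width: 0.651
finger_force: 15.0
```

>>> send_rows --commands '[55, 10, -1, 0, 0, 55, 20, -1, 0, 0, 55, 25, -1, 0, 0, 55, 25, -1, 0, 0, 55, 25, -1, 0, 0, 55, 25, -1, 0, 0, 55, 25, -1, 0, 0, 55, 25, -1, 0, 0, 55, 25, -1, 0, 0, 55, 25, -1, 0, 0, 55, 25, -1, 0, 0, 55, 25, -1, 0, 0, 55, 25, -1, 0, 0, 55, 25, -1, 0, 0, 55, 25, 0, 0, 0, 55, 25, 0, 0, 0, 55, 25, 0, 0, 0, 55, 18, 0, 0, 0, 55, 10, 0, 0, 0, 55, 0, 0, 0, 0]'

```text
time: 6.6
ee_pos: [0.5537, 0.1729, 0.2256]
tcp_rot: [-2.055, -2.374, 0.002]
force: [-0.3, 0.4, -2.6]
grip_width: 0.65
finger_force: 15.0
```

```bash
cat >> h.py <<'E'
def bath(T,s):
    a=.143; d=np.array(s["ee_pos"])*1000-[553,181.5,0]
    print("bath frame TCP x,y,z",[round(float(v),1) for v in (d[0]*np.cos(a)+d[1]*np.sin(a),-d[0]*np.sin(a)+d[1]*np.cos(a),d[2])])
E
python3 - <<'E'
from h import *
s,T=st(); bath(T,s)
C=cam("scene"); save(C,"s2")
E
```

```text
t 6.6 tcp [553.7 172.9 225.6] x-ang 98.23 z [-0.002 -0.    -1.   ] F [-0.3  0.4 -2.6] M [-0.02 -0.13 -0.01] w 59.8 ff 15.0 q [0.3  0.27 1.72 0.   1.15 0.16]
bath frame TCP x,y,z [-0.5, -8.6, 225.6]
```

View pics/s2.png

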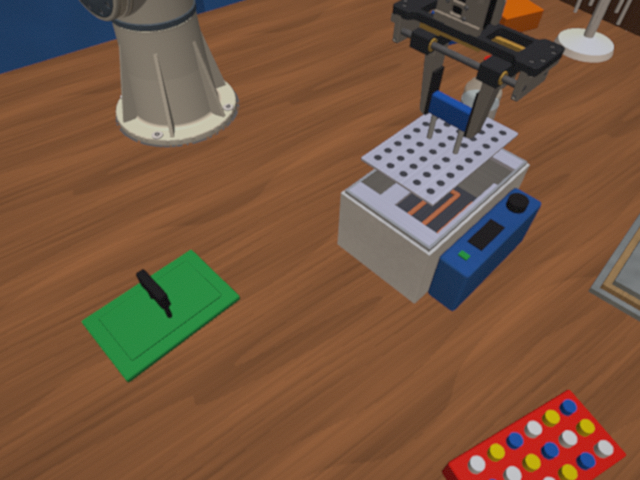

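Shelf is held level over the bath. Its −y end corners are at about (363,157) and (432,202), and the rim's −y corners at about (343,194) and (433,248). I'll work out the relative offset.

Run:
```python
from h import *
C=cam("scene")
a=.143; R=np.array([[np.cos(a),np.sin(a)],[-np.sin(a),np.cos(a)]])
f=lambda uv,z:((ray(C,uv,z)[:,:2]*1000-[553,181.5])@R.T).round(1).tolist()
hsv=cv2.cvtColor(C[0],cv2.COLOR_RGB2HSV)
print("plate bottom",f([(363,158),(432,203),(518,134)],.184))
print("rim",f([(343,194),(433,248),(528,163),(447,121)],.126))
```

```text
plate bottom [[-61.0, -104.5], [55.2, -104.8], [57.6, 93.9]]
rim [[-70.4, -129.5], [79.5, -116.3], [79.6, 122.7], [-68.3, 118.1]]
```

>>> send_rows --commands '[55, -7, 1, 5, 0, 55, 0, 0, 12, 0, 55, 0, 0, 12, 0, 55, 0, 0, 12, 0, 55, 0, 0, 8, 0, 55, 0, 0, 4, 0, 55, 0, 0, 0, 0]'

```text
time: 7.28
ee_pos: [0.5562, 0.164, 0.172]
tcp_rot: [-2.056, -2.373, 0.003]
force: [0.2, 0.0, -2.9]
grip_width: 0.653
finger_force: 15.0
```

>>> send_rows --commands '[55, 0, 0, 3, 0, 55, 0, 0, 3, 0, 55, 0, 0, 3, 0, 55, 0, 0, 3, 0, 55, 0, 0, 0, 0]'

```text
time: 7.7
ee_pos: [0.5575, 0.165, 0.1619]
tcp_rot: [2.056, 2.374, 0.003]
force: [0.3, 3.2, 0.5]
grip_width: 0.653
finger_force: 15.0
```

Run:
```python
from h import *
s,T=st(); bath(T,s)
C=cam("scene"); cv2.imwrite("pics/s3.png",cv2.resize(C[0][60:300,300:580,::-1],None,fx=2.4,fy=2.4))
```

```text
t 7.7 tcp [557.5 165.  161.9] x-ang 98.21 z [ 0.002  0.001 -1.   ] F [0.3 3.2 0.5] M [ 0.33 -0.24  0.05] w 60.0 ff 15.0 q [0.28 0.34 1.78 0.   1.02 0.14]
bath frame TCP x,y,z [2.1, -17.0, 161.9]
```

View pics/s3.png

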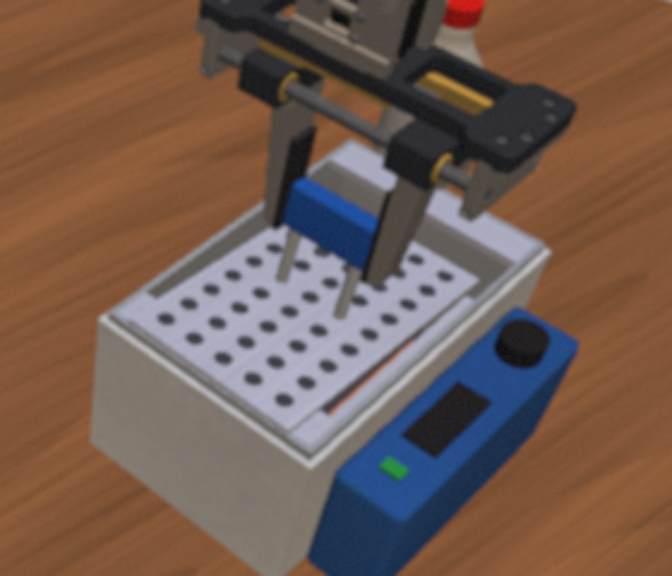

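The −y end is resting on its lip and the shelf is starting to tilt, with the +y end already inside the opening. Continuing down.

>>> send_rows --commands '[55, 0, 0, 3, 0, 55, 0, 0, 3, 0, 55, 0, 0, 3, 0, 55, 0, 0, 3, 0, 55, 0, 0, 3, 0, 55, 0, 0, 2, 0, 55, 0, 0, 0, 0]'

```text
time: 8.33
ee_pos: [0.5572, 0.1655, 0.1447]
tcp_rot: [-2.057, -2.374, -0.003]
force: [-0.8, 6.3, 2.7]
grip_width: 0.651
finger_force: 15.0
```

Run:
```python
from h import *
s,T=st(); bath(T,s)
C=cam("scene"); cv2.imwrite("pics/s4.png",cv2.resize(C[0][60:300,300:580,::-1],None,fx=2.4,fy=2.4))
```

```text
t 8.33 tcp [557.2 165.5 144.7] x-ang 98.18 z [ 0.001  0.002 -1.   ] F [-0.8  6.3  2.7] M [ 0.88 -0.07 -0.02] w 59.8 ff 15.0 q [0.29 0.36 1.79 0.   0.99 0.14]
bath frame TCP x,y,z [1.9, -16.5, 144.7]
```

View pics/s4.png

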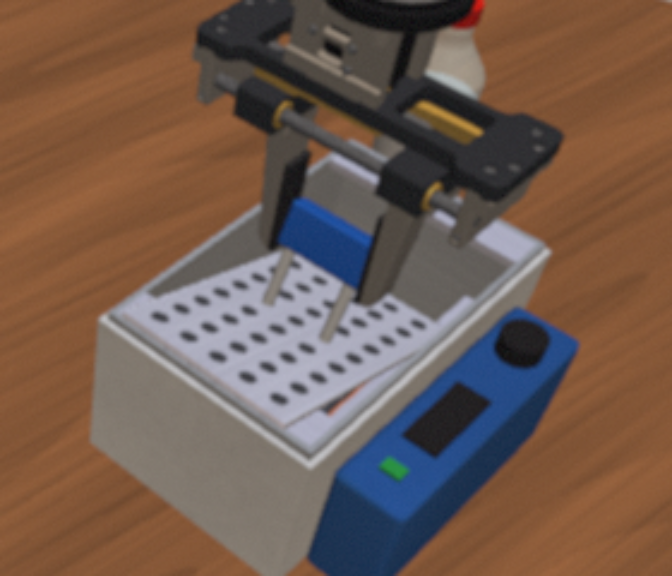

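Tilted about 17°, with the +y end well below its lip. Next I slide +y, so that end passes under the +y lip and the −y end clears its own.

>>> send_rows --commands '[55, 4, 0, 0, 0, 55, 6, 0, 0, 0, 55, 6, -1, 0, 0, 55, 6, -1, 0, 0, 55, 6, 0, 0, 0, 55, 6, 0, 0, 0, 55, 5, 0, 0, 0, 55, 4, 0, 0, 0, 55, 0, 0, 0, 0, 55, 0, 0, 0, 0]'

```text
time: 9.22
ee_pos: [0.5488, 0.2068, 0.1446]
tcp_rot: [2.056, 2.375, -0.0]
force: [0.0, 0.5, -2.4]
grip_width: 0.651
finger_force: 15.0
```

Run:
```python
from h import *
s,T=st(); bath(T,s)
C=cam("scene"); cv2.imwrite("pics/s5.png",cv2.resize(C[0][60:300,300:580,::-1],None,fx=2.4,fy=2.4))
```

```text
t 9.22 tcp [548.8 206.8 144.6] x-ang 98.22 z [-0. -0. -1.] F [ 0.   0.5 -2.4] M [-0.01 -0.17  0.  ] w 59.8 ff 15.0 q [ 0.36  0.37  1.78 -0.    0.99  0.21]
bath frame TCP x,y,z [-0.6, 25.7, 144.6]
```

View pics/s5.png

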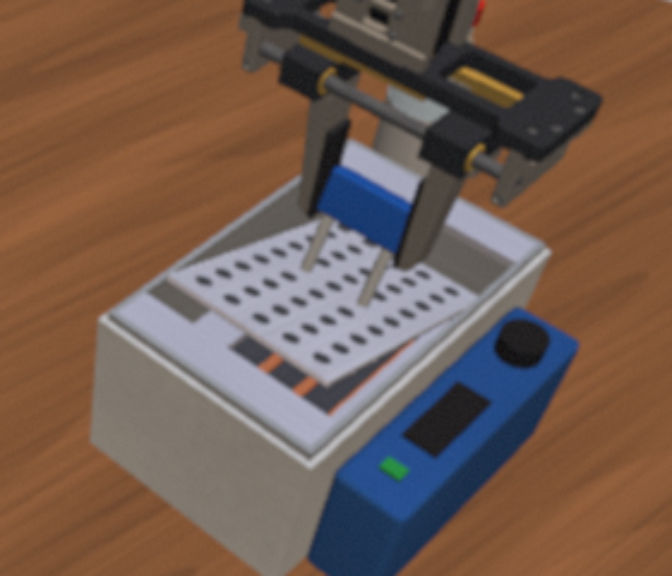

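−y end at crop (172,270)–(325,385) is inside its lip edge, and the +y end is under the far lip. Lowering until the −y end is below lip height, then shifting back towards centre.

>>> send_rows --commands '[55, 0, 0, 3, 0, 55, 0, 0, 4, 0, 55, 0, 0, 4, 0, 55, 0, 0, 4, 0, 55, 0, 0, 4, 0, 55, 0, 0, 3, 0, 55, 0, 0, 0, 0]'

```text
time: 9.85
ee_pos: [0.549, 0.2065, 0.1222]
tcp_rot: [2.057, 2.374, 0.0]
force: [0.1, -0.9, -1.2]
grip_width: 0.651
finger_force: 15.0
```

>>> send_rows --commands '[55, -4, 0, 0, 0, 55, -5, 0, 0, 0, 55, -5, 0, 0, 0, 55, -5, 0, 0, 0, 55, -4, 0, 0, 0, 55, -3, 0, 0, 0, 55, 0, 0, 0, 0, 55, 0, 0, 0, 0]'

```text
time: 10.52
ee_pos: [0.5526, 0.1807, 0.1226]
tcp_rot: [-2.058, -2.374, -0.0]
force: [-0.2, 0.7, -2.9]
grip_width: 0.656
finger_force: 15.0
```

Run:
```python
from h import *
s,T=st(); bath(T,s)
C=cam("scene"); cv2.imwrite("pics/s6.png",cv2.resize(C[0][60:300,300:580,::-1],None,fx=2.4,fy=2.4))
```

```text
t 10.52 tcp [552.6 180.7 122.6] x-ang 98.16 z [ 0.  0. -1.] F [-0.2  0.7 -2.9] M [ 0.03 -0.11 -0.01] w 60.3 ff 15.0 q [0.31 0.39 1.81 0.   0.94 0.17]
bath frame TCP x,y,z [-0.5, -0.7, 122.6]
```

View pics/s6.png

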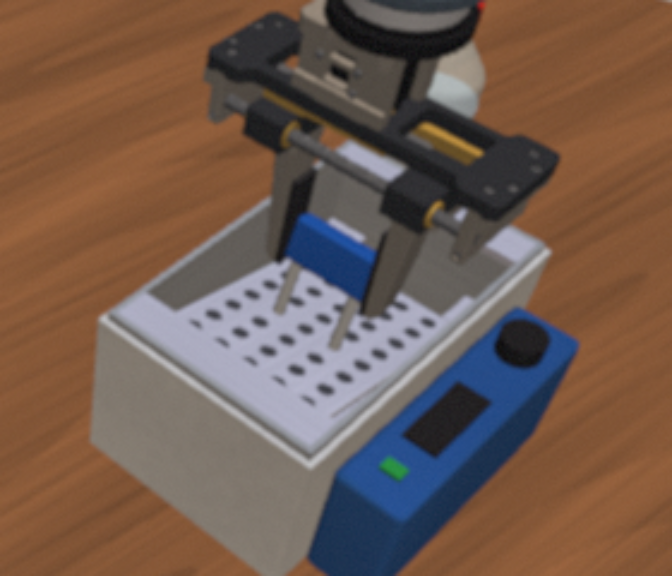

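The −y end is now below its lip. Lowering to flatten the shelf on the ledges while still holding it.

>>> send_rows --commands '[55, 0, 0, 3, 0, 55, 0, 0, 3, 0, 55, 0, 0, 3, 0, 55, 0, 0, 3, 0, 55, 0, 0, 3, 0, 55, 0, 0, 3, 0, 55, 0, 0, 2, 0, 55, 0, 0, 1, 0, 55, 0, 0, 0, 0, 55, 0, 0, 0, 0]'

```text
time: 11.4
ee_pos: [0.5522, 0.1811, 0.1013]
tcp_rot: [-2.057, -2.374, 0.0]
force: [0.0, 0.5, -3.5]
grip_width: 0.65
finger_force: 15.0
```

Run:
```python
from h import *
s,T=st(); bath(T,s)
C=cam("scene"); cv2.imwrite("pics/s7.png",cv2.resize(C[0][60:300,300:580,::-1],None,fx=2.4,fy=2.4))
```

```text
t 11.4 tcp [552.2 181.1 101.3] x-ang 98.19 z [-0.001  0.    -1.   ] F [ 0.   0.5 -3.5] M [-0.05 -0.08  0.04] w 59.7 ff 15.0 q [0.31 0.42 1.82 0.   0.9  0.17]
bath frame TCP x,y,z [-0.8, -0.3, 101.3]
```

View pics/s7.png

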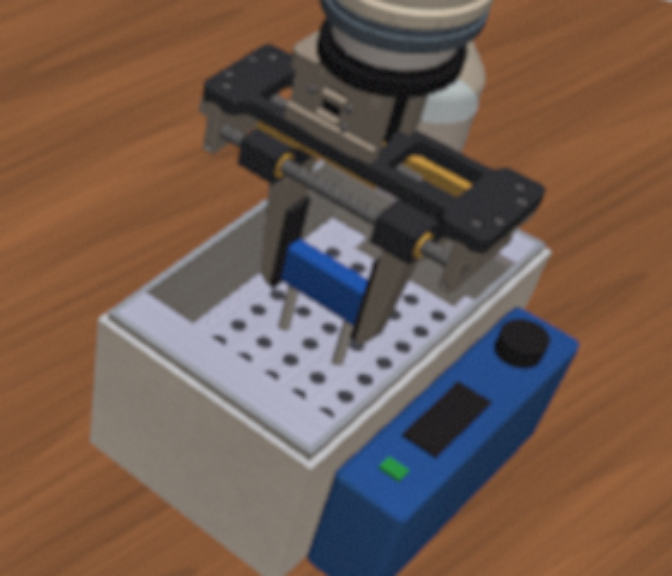

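Nearly flat, but the force shows the shelf's weight is still in the fingers. Lowering gently until the ledges take it.

>>> send_rows --commands '[55, 0, 0, 1, 0, 55, 0, 0, 1, 0, 55, 0, 0, 0, 0]'

```text
time: 11.7
ee_pos: [0.5523, 0.181, 0.1009]
tcp_rot: [-2.057, -2.374, 0.0]
force: [-5.6, -1.4, 12.8]
grip_width: 0.652
finger_force: 15.0
```

>>> send_rows --commands '[55, 0, 0, 1, 0, 55, 0, 0, 1, 0, 55, 0, 0, 0, 0]'

```text
time: 11.95
ee_pos: [0.5523, 0.1811, 0.0997]
tcp_rot: [-2.057, -2.374, -0.0]
force: [-7.8, -1.3, 21.0]
grip_width: 0.651
finger_force: 15.0
```

>>> send_rows --commands '[55, 0, 0, 1, 0, 55, 0, 0, 1, 0, 55, 0, 0, 0, 0]'

```text
time: 12.2
ee_pos: [0.5523, 0.1812, 0.0978]
tcp_rot: [-2.057, -2.374, -0.0]
force: [-8.5, -2.1, 22.0]
grip_width: 0.651
finger_force: 15.0
```

Firm contact at about 101 mm TCP height, so the shelf is flat on both ledges. Backing off the pressure, opening and rising.

>>> send_rows --commands '[55, 0, 0, -3, 0, 55, 0, 0, 0, 0, 78, 0, 0, 0, 0, 78, 0, 0, 0, 0, 78, 0, 0, 0, 0, 78, 0, 0, 0, 0, 78, 0, 0, 0, 0, 78, 0, 0, -5, 0, 78, 0, 0, -15, 0, 78, 0, 0, -25, 0, 78, 0, 0, -30, 0, 78, 0, 0, -30, 0, 78, 0, 0, -30, 0, 78, 0, 0, -15, 0, 78, 0, 0, 0, 0]'

```text
time: 13.45
ee_pos: [0.5546, 0.1816, 0.2531]
tcp_rot: [2.055, 2.372, 0.009]
force: [-0.2, 0.2, 1.0]
grip_width: 0.849
finger_force: 0.0
```

Run:
```python
from h import *
s,T=st(); bath(T,s)
C=cam("scene"); cv2.imwrite("pics/s8.png",cv2.resize(C[0][60:300,300:580,::-1],None,fx=2.4,fy=2.4))
hsv=cv2.cvtColor(C[0],cv2.COLOR_RGB2HSV)
b=((hsv[...,0]>100)&(hsv[...,0]<130)&(hsv[...,1]>140)&(hsv[...,2]>60)).astype(np.uint8)
n,l,sts,ce=cv2.connectedComponentsWithStats(b)
for i in range(1,n):
    if sts[i,4]>100: print(sts[i],ray(C,ce[i],.120)*1000)
```

```text
t 13.45 tcp [554.6 181.6 253.1] x-ang 98.19 z [ 0.007  0.002 -1.   ] F [-0.2  0.2  1. ] M [-0.03 -0.1  -0.07] w 78.0 ff 0.0 q [0.31 0.25 1.69 0.   1.2  0.17]
bath frame TCP x,y,z [1.6, -0.2, 253.1]
[   0    0  115   73 5777] [[-225.07231726 -155.87069726  120.        ]]
[196   0  44  13 306] [[-135.53504934  173.9100028   120.        ]]
[463  20  26  13 171] [[268.24174366 588.80590617 120.        ]]
[447  28  26  16 223] [[275.48399407 517.15075773 120.        ]]
[419 161  37  34 665] [[551.36071087 183.01861398 120.        ]]
[ 429  189  111  121 4620] [[687.40188573 125.97744103 120.        ]]
[561 400  15  15 155] [[881.61123812  45.1525356  120.        ]]
[507 433  15  15 166] [[870.42071896 -27.23014329 120.        ]]
[542 443  16  15 178] [[897.46052311  -6.55940628 120.        ]]
[578 453  17  16 185] [[924.53979991  14.10829747 120.        ]]
```

View pics/s8.png

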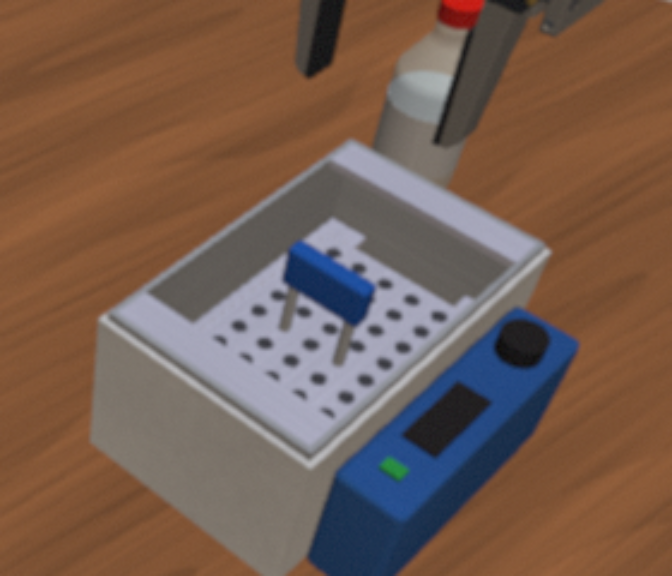

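The shelf lies flat on both ledges, with its handle at (551,183) against a bath centre of about (553,181.5). The gripper is clear. Handing in.

```bash
python3 -c "
from rig import order
print(order.finish_job())"
```

```text
the job is handed in; nothing more can be done
None
```

The shelf lies flat on both ledges, centred to about 2 mm, let go with the gripper clear; the lid was never touched, and the job was handed in at about 13.5 s (no verdict was returned).

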